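# Swing out the brace of the jewellery chest and lay its side leaf

### The arm

A 6-joint arm with a two-finger parallel gripper is mounted at the origin on the work surface. World frame = base frame: x ahead of the robot, y to its left, z up, the work surface at z = 0. Lengths are in m, angles in rad, forces in N, time in s.
With the tool pointing down it reaches from about 0.3 to 0.775 m from the base axis. Payload 14.6 kg.
Tool frame: the origin (TCP) lies midway between the tips of the shut fingers; the grasp point (between the pads) lies 19 mm behind it (tcp_to_grasp is the distance from the TCP to the grasp point, in m); z points along the fingers, y is the line along which they close (so a half turn about z gives the same grasp; the last joint's range is limited). The gripper opens to 94 mm and grips with 3 to 60 N. Pads are 16 mm wide; open, the fingers measure 119 mm over their backs; the gripper's body (75 mm by 177 mm) begins 78 mm behind the grasp point.
Start: joints at [-0.067, 0.3, 1.521, -0, 1.321, -0.067], TCP at [0.55, -0, 0.168] pointing down, gripper open.
Joint ranges: [-3.03, 3.03], [-0.79, 2.21], [0.23, 2.52], [-1.04, 4.18], [0, 3.07], [-2.55, 2.55]. Speed limits (rad/s): [2.22, 2.22, 2.57, 3.14, 3.14, 3.14].

### API

Orientations are given as [roll, pitch, yaw] about the fixed x, y, z axes, in that order (R = Rz(yaw) Ry(pitch) Rx(roll)).
In Python, from station import * gives the robot as it stands.
- The arm moves only by the tool send_rows, never from a script. Its argument "motion" is a list of rows, each a list of 3 entries, a list of its own where there are three numbers: the shift along the tool's x, y, z in units of 0.03 m (1.0 is 0.03 m), then the turn, a rotation vector about the tool's x, y, z in units of 0.12 rad (1.0 is 0.12 rad), then the opening, from -1 (shut) to 1 (fully open). In form: [[[x, y, z], [rx, ry, rz], grip], ...]. A call has 1 to 12 rows; each row shifts and turns the commanded pose from where the row before left it, along the tool's axes as they then stand; what a row does not reach is not made up. A row lasts 1/10 s, in which the tool goes at most 50 mm and 8.59 degrees, less where a joint would pass 70% of its speed; a pose out of reach is approached as far as the arm can. A call with a number of a shift or a turn outside -1 to 1 is refused whole. A call with a gripper value outside its range is refused whole. The fingers move at their own pace and stop on an object; "squeeze" is the grip in N (left out, the last holds). Time passes only in rows, so rows that do not move let the fingers close. It gives the time, the measured TCP pose, the force, the opening and the grip force at its end, in the units of the state.
- get_obs(): the state, without advancing time (a new reading comes with each control period).
- camera(name): name is "scene" or "side" or "wrist"; returns a dict with "pixels" (384x512x3 uint8, red, green, blue), "depth" (384x512 float32, m along the optical axis (not along the pixel's ray), 0 where there is no reading), "fx", "fy", "cx", "cy" (pixels), "rvec" (rotation vector, rad) and "tvec" (3), from world to camera coordinates, as OpenCV has them. Camera axes: x right, y down, z forward; pixel columns grow to the right and rows downward; lengths in m; the calibration is good to about 2 mm. The wrist camera is an equidistant fisheye: a pixel r from the principal point sees the ray r / f radians off the axis. A picture is of the moment at which its call begins.
- hand_in(): hands the job in; it is judged then, once.
The state is a dict: "time_s": time; "qpos": joint angles; "joint_vel": joint speeds; "tau": joint torques, N m; "ee_pos": TCP position; "eef_rot": TCP orientation; "force": force on the tool from outside, world axes, zero at the start; "moment": the same for the moment, N m; "grip_width": finger opening in m; "grip_force": force on a finger pad.
Only numpy, scipy, OpenCV 4.12 (cv2) and the standard library are available. Lean on these libraries where they do the work, as an engineer would, in place of code of your own. Each camera call takes 0.05 s, during which the arm holds its last target. There are 200 camera calls.

### The job

Open up the jewellery chest's front shelf: swing its steel brace all the way out until it snaps home, first setting whichever bottle or tin stands in its swing upright somewhere else on the table so that the brace never hits it. Then lay the loose board on the brace with its inner end fully home in the notch of the chest's top, and press it down so that it sits level and flush. Drop nothing, tip nothing over, and leave everything else where it is.

Things in the scene. Friction and masses are not known exactly. Their poses are not given: they have to be found in the camera images.
- chest: Small pale-wood chest fixed to the table: 140 (x) x 200 (y) x 98 mm high. Origin: centre of its underside. Its front (white drawer fronts) faces its -x, roughly the robot; yaw varies. In the middle of its top's front edge is a notch 64 mm wide (y -32 to 32), 30 mm deep (x -70 to -40), open to the front, its floor 80 mm above the table.
- seat (a point): Where the centre of the leaf's underside belongs: chest frame (-138, 0, 80) mm, axes as the chest's. The leaf then runs along the chest's x (either end inward): inner end in the notch, 3 mm to its back wall and 4 mm to each side wall, outer end on the brace's pad, top flush with the chest's top.
- brace_hinge (a point): On the brace's vertical hinge axis, level with the brace's top (80 mm above the table), 30 mm in front of the middle of the chest's front face (chest frame (-100, 0, 80) mm).
- brace (a joint): Angle of the steel brace, rad: 0 folded, along the chest's +y; grows anticlockwise from above; 1.571 fully out (end stop), along the chest's -x. Over-centre spring: between about 0.16 and 0.41 it stays where left, then resists (up to 0.7 N m) and goes back if let go before about 1.2; past 1.46 it snaps to 1.57 and is held by about 0.5 N m. Starts at 0.1 to 0.45.
- brace_pad (a point): Top centre of the round pad at the brace's tip, 115 mm from the hinge axis. The brace is a steel bar 14 mm wide and 16 mm deep, its underside 64 mm and top 80 mm above the table, from the hinge (hub radius 12 mm) to the pad (radius 18 mm, same depth). It can be pinched across its sides from above.
- leaf: Loose flat pale-wood board, 190 (x) x 56 (y) x 18 mm, 0.12 kg, lying on the table at the start. Origin: centre of its underside, x along its length, z up.
- tin: Loose upright talc tin of plain aluminium: cylinder 56 mm diameter up to 105 mm, then a fixed cap 44 mm diameter up to 130 mm. 0.2 kg. Origin: centre of its underside, z up.
- oil: Loose upright amber glass hair-oil bottle: 60 mm diameter up to 85 mm, tapering to a 28 mm neck at 106 mm, then a screwed black cap 32 mm diameter from 112 to 142 mm. 0.22 kg. Origin: centre of its underside, z up.
- flacon: Loose upright clear glass flacon: block 56 (x) x 36 (y) x 100 mm high, fixed round brass cap 28 mm diameter from 100 to 134 mm. 0.24 kg. Origin: centre of its underside, z up. One of tin, oil bottle and flacon (it varies) stands in the brace's swing, about 190 mm in front of the chest's centre; the other two stand well clear of it.
- mirror: Bystander: folded red hand mirror lying flat, 75 (x) x 114 (y, from -55 to +58) x 15 mm, lies under the brace's swing and is cleared by it. Origin: on its underside.
- clipper: Bystander: steel nail clipper lying along its x, 62 x 14 x 20 mm. Origin: on the table under its middle.
- comb: Bystander: black comb lying flat along its x, 160 x 36 x 6 mm. Origin: on the table under its middle.
Mind the look-alikes: they are no part of the job. What is meant by the leaf is not black or blue, and is the larger of those in its own colour.

How it is judged:
On the way:
1. the brace is snapped home at its end stop (value of joint brace above 1.53 rad), for 0.3 s.
At the end, for the whole second after the job is handed in: Brace at its end stop (joint above 1.53); leaf in place: centre within 12 mm of the seat from above, height within 4 mm, level within 0.04 rad, length along the chest's x within 0.08 rad; tin, oil bottle and flacon upright (0.1 rad) on the table top; all at rest (value of joint brace above 1.53 rad and horizontal distance between leaf and seat below 0.012 m and z of leaf in the frame of seat between -0.004 and 0.004 m and angle between leaf's own z axis and vertical below 0.04 rad and angle between the x axis of leaf and the x axis of chest, either way round below 0.08 rad and linear speed of each of leaf, tin, oil, flacon below 0.02 m/s and angle between each of tin, oil, flacon's own z axis and vertical below 0.1 rad and height (world z) of tin between -0.008 and 0.008 m and height (world z) of oil between -0.008 and 0.008 m and height (world z) of flacon between -0.008 and 0.008 m); the robot touches nothing.
It fails at once if the brace hits the tin, the oil bottle or the flacon (over 1 N) (contact force between brace and tin above 1 N or contact force between brace and oil above 1 N or contact force between brace and flacon above 1 N).
It fails at once if the tin, the oil bottle or the flacon is tipped over (beyond 0.5 rad) (angle between any of tin, oil, flacon's own z axis and vertical above 0.5 rad).
It fails at once if more than one of the tin, the oil bottle and the flacon is moved (over 30 mm) (distance of each of tin, oil from where it was at the start of the episode above 0.03 m or distance of each of tin, flacon from where it was at the start of the episode above 0.03 m or distance of each of oil, flacon from where it was at the start of the episode above 0.03 m).
It fails at once if the leaf, tin, oil bottle or flacon is dropped or thrown (faster than 0.7 m/s out of the fingers) ((linear speed of tin above 0.7 m/s and contact force between the fingers and tin below 0.05 N) or (linear speed of oil above 0.7 m/s and contact force between the fingers and oil below 0.05 N) or (linear speed of flacon above 0.7 m/s and contact force between the fingers and flacon below 0.05 N) or (linear speed of leaf above 0.7 m/s and contact force between the fingers and leaf below 0.05 N)).
It fails at once if the mirror, clipper or comb is moved (over 30 mm) (distance of any of mirror, clipper, comb from where it was at the start of the episode above 0.03 m).
It also fails if it takes over 72 s, if anything falls off the work surface, if the arm or the gripper's body presses on something with over 40 N, if the wrist force passes 120 N, or if a joint passes its speed limit or range.

## Working session

There is one attempt and no reset: what is moved stays moved. The work goes in short steps, Python scripts to look and compute and a tool call to move; the robot and the scene stay as the last step left them, time stands still between calls to the robot, and variables do not carry over. Pictures are saved under pics/ and viewed, at most 10 in all, crops included, and the job is handed in when it is done.

Besides the shell and the picture viewer there is one more tool, called after "Emit:" as name([rows], argument=value, ...), one row to a line, values as JSON. send_rows: Moves the arm, as the interface text tells. Its arguments: {"type":"object","properties":{"motion":{"type":"array"},"squeeze":{"type":"number"}},"required":["motion"]}

```bash
mkdir -p pics
cat > h.py <<'E'
from station import *
import numpy as np, cv2
def cam(n):
    c=camera(n); c['R']=cv2.Rodrigues(np.array(c['rvec'],float))[0]; c['t']=np.array(c['tvec'],float).reshape(3); return c
def pts(c):
    d=c['depth']; v,u=np.mgrid[:d.shape[0],:d.shape[1]]
    P=np.stack([(u-c['cx'])/c['fx']*d,(v-c['cy'])/c['fy']*d,d],-1)
    return (P-c['t'])@c['R']
E
python3 - <<'E'
from h import *
print(get_obs())
ims=[]
for n in('scene','side'):
    c=cam(n); np.savez(''+n,**c); cv2.imwrite(f'pics/{n}0.png',cv2.resize(c['pixels'][:,:,::-1],(800,600))); print(n,c['fx'],c['cx'],c['cy'],-c['R'].T@c['t'],(c['depth']>0).mean())
E
```

```text
{'time_s': 0.0, 'qpos': array([-6.66024038e-02,  3.00502183e-01,  1.52161622e+00,  1.59403241e-05,
        1.32070510e+00, -6.65708043e-02]), 'joint_vel': array([-0.00069021, -0.00061991,  0.00153718,  0.00022238,  0.00114401,
       -0.00135902]), 'tau': array([-1.53750298e-03, -5.31805658e+01, -3.52735734e+01,  7.07558286e-02,
        2.43994006e-02, -4.79655944e-05]), 'ee_pos': array([5.49674302e-01, 2.22399719e-05, 1.67254449e-01]), 'eef_rot': array([-3.14036555e+00, -9.72838852e-05,  1.57076071e+00]), 'force': array([ 0.01367724, -0.07161081, -0.15384024]), 'moment': array([-0.00264389,  0.00835699,  0.01212791]), 'grip_force': 0.0, 'grip_width': 0.0937392756077057}
scene 488.5412156938783 254.39065628173418 194.6999817955457 [1.37503083 0.19802654 1.06325907] 0.9957936604817709
side 468.5144963858799 254.16163099770313 188.90714119201945 [ 0.10729716 -0.98003729  0.94309069] 0.9959615071614584
```

View pics/scene0.png

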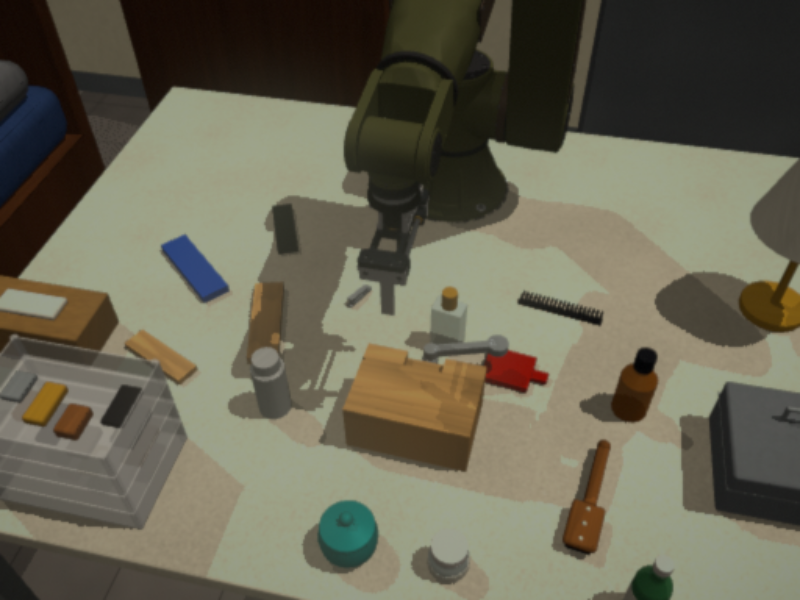

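View pics/side0.png

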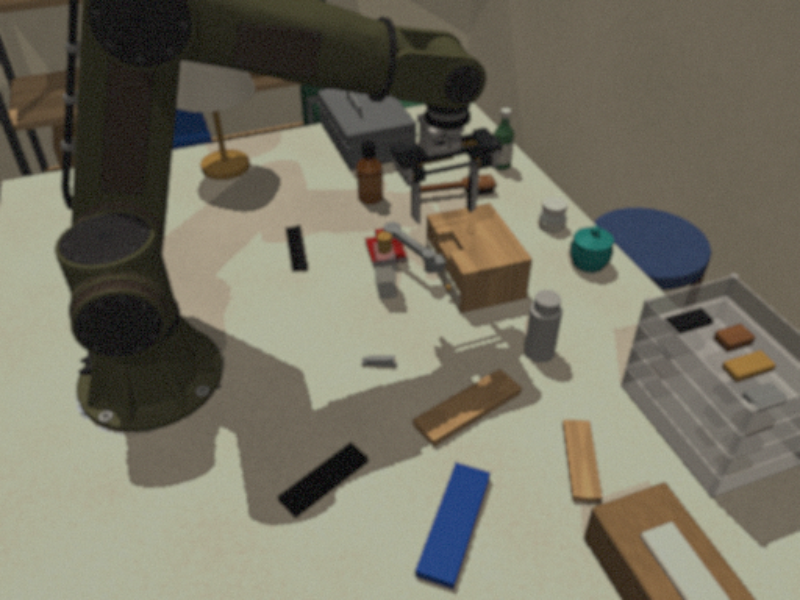

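The scene view shows the flacon (448,318) in front of the chest (415,400) and the brace from hub (430,352) to pad (497,346). The leaf is the larger wood board at (267,320), with the tin beside it at (270,380). The oil bottle is at (635,385).

```bash
cat > m.py <<'E'
from h import *
np.set_printoptions(precision=4,suppress=True)
def box(c,u0,v0,u1,v1,zlo,zhi,sat=None):
    s=.64; sl=(slice(int(v0*s),int(v1*s)),slice(int(u0*s),int(u1*s)))
    P=pts(c)[sl].reshape(-1,3); hsv=cv2.cvtColor(c['pixels'],cv2.COLOR_RGB2HSV)[sl].reshape(-1,3)
    m=(P[:,2]>zlo)&(P[:,2]<zhi)&(c['depth'][sl].ravel()>0)
    return P[m],hsv[m]
def rect(P):
    (cx,cy),(w,h),a=cv2.minAreaRect((P[:,:2]*1000).astype(np.float32))
    b=cv2.boxPoints(((cx,cy),(w,h),a)); 
    if w<h: w,h,a=h,w,a+90
    return np.round([cx,cy,w,h,a,np.median(P[:,2])*1000,len(P)],1)
E
python3 - <<'E'
from m import *
S=dict(np.load('scene.npz')); D=dict(np.load('side.npz'))
for nm,c,b in [('chest',S,(340,340,490,475)),('chest',D,(420,200,540,310))]:
    P,_=box(c,*b,.092,.104); print(nm,rect(P))
for nm,c,b in [('leaf',S,(235,270,300,370)),('leaf',D,(405,365,530,450))]:
    P,h=box(c,*b,.011,.026); k=h[:,1]>90; print(nm,rect(P),rect(P[k]))
for nm,c,b,z in [('flcap',S,(435,285,465,312),.13),('flcap',D,(365,228,400,255),.13),('tin',S,(240,340,300,420),.128),('tin',D,(520,285,570,365),.128),('oil',S,(610,340,665,425),.14),('oil',D,(350,140,390,205),.14)]:
    P,_=box(c,*b,z-.008,z+.012); print(nm,rect(P) if len(P) else 0, P.mean(0) if len(P) else 0)
for nm,c,b in [('flbody',S,(425,285,475,345)),('flbody',D,(365,225,405,300))]:
    P,_=box(c,*b,.094,.105); print(nm,rect(P) if len(P)>3 else 0)
for nm,c,b in [('brace',S,(420,330,515,365)),('brace',D,(380,215,445,272))]:
    P,h=box(c,*b,.074,.085); k=h[:,1]<70; print(nm,rect(P[k]))
for nm,c,b in [('mirror',S,(480,345,550,395)),('mirror',D,(360,225,410,268))]:
    P,h=box(c,*b,.005,.03); k=h[:,1]>170; print(nm,rect(P[k]))
for nm,c,b in [('clip',S,(340,280,375,310)),('clip',D,(355,350,405,372)),('comb',S,(510,285,610,330)),('blk',S,(265,200,305,260)),('blue',S,(155,230,235,305)),('wood2',S,(120,325,200,385))]:
    P,h=box(c,*b,.005,.03); print(nm,rect(P))
E
```

```text
chest [ 650.9   53.   201.8  145.    87.9   98.5 3549. ]
chest [ 646.2  -10.2  333.7  145.8   86.4   97.9 1770. ]
leaf [ 489.5 -266.3  191.2   57.    15.5   18.5  846. ] [ 490.1 -265.9  189.5   56.8   16.    18.6  811. ]
leaf [ 488.8 -266.5  191.1   59.3   15.7   17.7 1310. ] [ 487.9 -267.   188.9   58.9   15.7   17.7 1240. ]
flcap [467.3  73.6  31.2  24.3  11.  133.3  95. ] [0.469  0.0739 0.1324]
flcap [465.   72.6  29.6  23.5  70.1 132.3  68. ] [0.4635 0.0696 0.1313]
tin [ 667.4 -188.6   44.2   43.6   50.9  130.2  234. ] [ 0.6694 -0.187   0.1297]
tin [ 666.4 -188.8   47.    41.9   63.7  129.4  179. ] [ 0.6637 -0.1919  0.1288]
oil [544.7 399.   32.8  30.2 178.7 141.6 140. ] [0.5469 0.3987 0.1407]
oil [543.6 395.3  32.6  27.6  70.4 141.1  52. ] [0.5433 0.3945 0.14  ]
flbody [466.4  73.8  56.6  38.9  78.9 100.  159. ]
flbody [463.1  68.7  56.9  36.1  77.4  99.2  99. ]
brace [529.  114.7 144.9  38.2 106.   80.  376. ]
brace [523.2  98.2 156.4 103.   66.7  79.4 242. ]
mirror [510.8 203.6 107.4  77.1  87.4  15.1 641. ]
mirror [505.8 196.7  97.7  67.3  79.9  15.2  90. ]
clip [ 381.6 -116.4   75.8   59.7   12.2   12.7  100. ]
clip [ 382.8 -108.8   59.2   39.6  173.3   13.7  125. ]
comb [333.2 270.2 173.5 113.2 102.3   6.6 252. ]
blk [ 225.7 -321.4  190.5   80.8   19.6   13.7  408. ]
blue [ 369.4 -463.2  234.6  157.1   21.4   18.1  903. ]
wood2 [ 585.5 -424.5  210.4  104.1   70.5   14.2  682. ]
```

Emit:
send_rows([
  [[0.8, -0.93, 0], [0, 0, 0], 1],
  [[0.8, -0.93, 0], [0, 0, 0], 1],
  [[0.8, -0.94, 0], [0, 0, 0], 1],
  [[0, 0, 0], [0, 0, 0.84], 1],
  [[0, 0, 0], [0, 0, 0.83], 1],
  [[0, 0, 0], [0, 0, 0], 1],
])

```text
time_s: 0.7
ee_pos: [0.4658, 0.0721, 0.1678]
eef_rot: [-3.141, 0.0, 1.369]
force: [-0.9, -0.1, -1.3]
grip_width: 0.0941
grip_force: 0.0
```

```bash
cat > p.py <<'E'
from m import *
from scipy.spatial.transform import Rotation as Ro
def plan(p,yaw=None):
    "shift in tool units to world p (m) from now, turn units so that closing line has world yaw (deg)"
    o=get_obs(); R=Ro.from_euler('xyz',o['eef_rot']).as_matrix()
    print('t',o['time_s'],'now',o['ee_pos'],'closing yaw',np.degrees(np.arctan2(R[1,1],R[0,1])),'tilt',o['eef_rot'][:2],'w',o['grip_width'],'F',o['force'],o['grip_force'])
    print('shift units',R.T@(np.array(p)-o['ee_pos'])/.03)
    if yaw is not None:
        d=yaw-np.degrees(np.arctan2(R[1,1],R[0,1])); d=(d+90)%180-90; print('turn z units',-np.radians(d)/.12)
E
python3 - <<'E'
from p import *
plan([.4655,.072,.055],-11.5)
print(get_obs()['qpos'])
S=dict(np.load('scene.npz'))
# brace: bar mid-section & chest edges
P,h=box(S,420,330,515,365,.074,.085); P=P[h[:,1]<70][:,:2]*1000
from scipy.spatial.distance import cdist
m,w=P.mean(0),None
u,s,vt=np.linalg.svd(P-m); d=vt[0]*np.sign(vt[0][1]); t=(P-m)@d; n=np.array([-d[1],d[0]]); q=(P-m)@n
for a in np.arange(-90,100,15):
    k=(t>a)&(t<a+15)
    if k.sum()>3: print(a+7.5, k.sum(), q[k].min(),q[k].max(), m+d*(a+7.5)+n*(q[k].min()+q[k].max())/2)
E
```

```text
t 0.7 now [0.4658 0.0721 0.1678] closing yaw -11.553656769133001 tilt [-3.1414  0.0001] w 0.09413703766567 F [-0.9079 -0.0884 -1.3492] 0.0
shift units [-0.006  -0.0084  3.7589]
turn z units -0.007804060727944163
[ 0.0759  0.124   1.7344 -0.      1.2834  0.2776]
-82.5 4 -2.0991210551007393 6.5361513117513805 [555.9401  40.4796]
-67.5 46 -12.327287231035523 14.458140134519002 [552.2633  55.0676]
-52.5 38 -10.598820259741279 11.802476095660653 [547.9327  69.4364]
-37.5 27 -6.1072714212165 7.7783413205678 [542.9411  83.5834]
-22.5 36 -7.711299478996453 11.191392225035836 [537.3135  97.5171]
-7.5 31 -6.927727149539403 8.705930573336348 [533.3503 112.0091]
7.5 31 -6.090198397715072 11.295275944553538 [526.9557 125.6855]
22.5 32 -8.960451174956845 8.870243787577074 [524.6959 140.7488]
37.5 46 -14.99496828654045 18.046973536128743 [518.4363 154.4706]
52.5 61 -17.53504398387548 20.962744291398888 [513.4881 168.6322]
67.5 24 -13.289161130204256 15.904596548728081 [509.1031 182.9827]
```

Emit:
send_rows([
  [[0, 0, 0.94], [0, 0, 0], 1],
  [[0, 0, 0.94], [0, 0, 0], 1],
  [[0, 0, 0.94], [0, 0, 0], 1],
  [[0, 0, 0.94], [0, 0, 0], 1],
  [[0, 0, 0], [0, 0, 0], 1],
  [[0, 0, 0], [0, 0, 0], -1],
  [[0, 0, 0], [0, 0, 0], -1],
  [[0, 0, 0], [0, 0, 0], -1],
  [[0, 0, 0], [0, 0, 0], -1],
  [[0, 0, 0], [0, 0, 0], -1],
  [[0, 0, 0], [0, 0, 0], -1],
], squeeze=20)

```text
time_s: 1.8
ee_pos: [0.4661, 0.072, 0.0553]
eef_rot: [3.141, -0.0, 1.37]
force: [-0.8, -0.3, 0.5]
grip_width: 0.0493
grip_force: 0.0
```

Run:
```python
from p import *
plan([.48,-.09,.095]); plan([.48,-.09,.055],0)
```

```text
t 1.8 now [0.4661 0.072  0.0553] closing yaw -11.477308216295237 tilt [ 3.1413 -0.0001] w 0.04931367743341245 F [-0.777  -0.2703  0.4505] 0.0
shift units [-5.1995  1.5302 -1.3247]
t 1.8 now [0.4661 0.072  0.0553] closing yaw -11.477308216295237 tilt [ 3.1413 -0.0001] w 0.04931367743341245 F [-0.777  -0.2703  0.4505] 0.0
shift units [-5.1996  1.5298  0.0087]
turn z units -1.6693068136712457
```

Emit:
send_rows([
  [[0, 0, 0], [0, 0, 0], -1],
  [[0, 0, 0], [0, 0, 0], -1],
  [[0, 0, 0], [0, 0, 0], -1],
  [[0, 0, 0], [0, 0, 0], -1],
  [[0, 0, -0.5], [0, 0, 0], -1],
  [[0, 0, -0.5], [0, 0, 0], -1],
])

```text
time_s: 2.4
ee_pos: [0.4656, 0.0719, 0.085]
eef_rot: [-3.14, 0.0, 1.37]
force: [0.8, 0.4, -1.2]
grip_width: 0.0358
grip_force: 19.9
```

Emit:
send_rows([
  [[-0.4, 0.12, 0], [0, 0, 0], -1],
  [[-0.8, 0.23, 0], [0, 0, 0], -1],
  [[-0.8, 0.23, 0], [0, 0, 0], -1],
  [[-0.8, 0.24, 0], [0, 0, 0], -1],
  [[-0.8, 0.24, 0], [0, 0, 0], -1],
  [[-0.8, 0.24, 0], [0, 0, 0], -1],
  [[-0.6, 0.18, 0], [0, 0, 0], -1],
  [[-0.2, 0.05, 0], [0, 0, 0], -1],
  [[0, 0, 0.45], [0, 0, 0], -1],
  [[0, 0, 0.4], [0, 0, 0], -1],
  [[0, 0, 0.14], [0, 0, 0], -1],
  [[0, 0, 0], [0, 0, 0], -1],
])

```text
time_s: 3.6
ee_pos: [0.4798, -0.0897, 0.055]
eef_rot: [-3.141, -0.0, 1.371]
force: [-0.4, -0.3, -1.8]
grip_width: 0.036
grip_force: 19.9
```

Emit:
send_rows([
  [[0, 0, 0], [0, 0, 0], 0.5],
  [[0, 0, 0], [0, 0, 0], 0.5],
  [[0, 0, 0], [0, 0, 0], 0.5],
  [[0, 0, 0], [0, 0, 0], 0.5],
  [[0, 0, -0.5], [0, 0, 0], 0.5],
  [[0, 0, -0.8], [0, 0, 0], 0.5],
  [[0, 0, -0.9], [0, 0, 0], 0.5],
  [[0, 0, -0.9], [0, 0, 0], 0.1],
  [[0, 0, -0.8], [0, 0, 0], 0.1],
  [[0, 0, 0], [0, 0, 0], 0.1],
])

```text
time_s: 4.6
ee_pos: [0.4812, -0.0903, 0.1754]
eef_rot: [3.136, 0.0, 1.37]
force: [0.5, 0.0, 0.2]
grip_width: 0.0523
grip_force: 0.0
```

Run:
```python
from p import *
plan([.524,.1375,.16],18.6)
c=cam('scene')
P,_=box(c,300,230,430,345,.122,.146); print('flcap',rect(P))
P,_=box(c,300,230,430,345,.092,.105); print('flbody',rect(P))
```

```text
t 4.6 now [ 0.4812 -0.0903  0.1754] closing yaw -11.479981926654048 tilt [3.1364 0.0003] w 0.052317171954757276 F [0.4654 0.0282 0.2426] 0.0
shift units [ 7.7265 -0.1167  0.5098]
turn z units -4.37495602967084
flcap [480.2 -87.6  26.9  26.8 121.3 134.   89. ]
flbody [480.1 -88.4  58.6  39.3  78.4  99.6 159. ]
```

Emit:
send_rows([
  [[0.97, 0, 0], [0, 0, 0], 0.1],
  [[0.97, 0, 0], [0, 0, 0], 0.1],
  [[0.97, 0, 0], [0, 0, 0], 0.1],
  [[0.97, 0, 0], [0, 0, 0], 0.1],
  [[0.97, 0, 0], [0, 0, 0], 0.1],
  [[0.97, 0, 0], [0, 0, 0], 0.1],
  [[0.96, -0.06, 0], [0, 0, 0], 0.1],
  [[0.95, -0.06, 0], [0, 0, -0.5], 0.1],
  [[0, 0, 0], [0, 0, -1], 0.1],
  [[0, 0, 0], [0, 0, -1], 0.1],
  [[0, 0, 0], [0, 0, -1], 0.1],
  [[0, 0, 0.5], [0, 0, -0.87], 0.1],
])

```text
time_s: 5.85
ee_pos: [0.5228, 0.1381, 0.1572]
eef_rot: [3.141, 0.0, 1.9]
force: [0.5, -0.0, -0.6]
grip_width: 0.0516
grip_force: 0.0
```

Run:
```python
from p import *
plan([.524,.1375,.057],18.6)
c=cam('wrist'); cv2.imwrite('pics/w1.png',c['pixels'][:,:,::-1])
```

```text
t 5.85 now [0.5228 0.1381 0.1572] closing yaw 18.85461046860428 tilt [3.1405 0.0001] w 0.051601541541271514 F [ 0.4612 -0.0221 -0.6207] 0.0
shift units [-0.0318  0.026   3.3411]
turn z units 0.03703159155992004
```

View pics/w1.png

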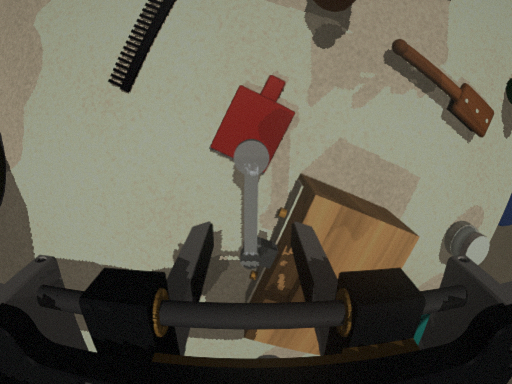

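The wrist view shows the bar (250,205) centred between the fingers, with the pad at (252,155) and the mirror below. I'll descend and pinch.

Emit:
send_rows([
  [[0, 0, 0.9], [0, 0, 0], 0.1],
  [[0, 0, 0.9], [0, 0, 0], 0.1],
  [[0, 0, 0.9], [0, 0, 0], 0.1],
  [[0, 0, 0.64], [0, 0, 0], 0.1],
  [[0, 0, 0], [0, 0, 0], 0.1],
  [[0, 0, 0], [0, 0, 0], -1],
  [[0, 0, 0], [0, 0, 0], -1],
  [[0, 0, 0], [0, 0, 0], -1],
  [[0, 0, 0], [0, 0, 0], -1],
  [[0, 0, 0], [0, 0, 0], -1],
  [[0, 0, 0], [0, 0, 0], -1],
  [[0, 0, 0], [0, 0, 0], -1],
], squeeze=35)

```text
time_s: 7.1
ee_pos: [0.5226, 0.1379, 0.0572]
eef_rot: [3.142, 0.0, 1.895]
force: [0.0, 0.1, 1.0]
grip_width: 0.001
grip_force: 0.0
```

Run:
```python
from p import *
plan([.524,.1375,.057],18.6)
```

```text
t 7.1 now [0.5226 0.1379 0.0572] closing yaw 18.56070878544396 tilt [3.1416 0.    ] w 0.0009617568891876949 F [0.0328 0.1181 0.9838] 0.0
shift units [-0.0295  0.041   0.007 ]
turn z units -0.005714675509254148
```

Run:
```python
from p import *
c=cam('scene'); s=cam('side'); 
a=cv2.resize(c['pixels'][190:290,230:380,::-1],(600,400)); b=cv2.resize(s['pixels'][110:210,200:350,::-1],(600,400))
cv2.imwrite('pics/b1.png',cv2.resize(np.vstack([a,b]),(450,600)))
```

```text
(no output)
```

View pics/b1.png

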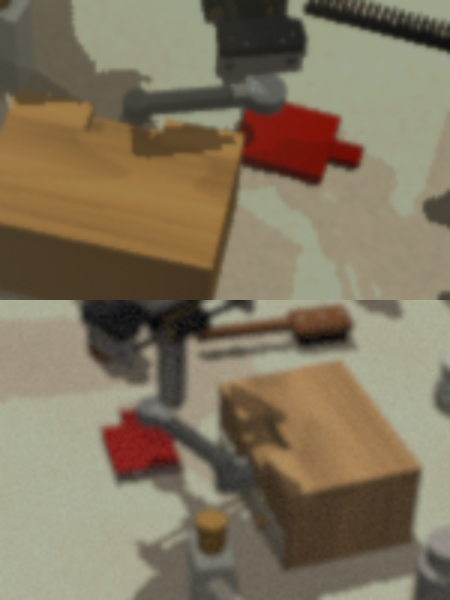

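Run:
```python
from p import *
for n in('scene','side'):
    c=cam(n); b=(400,320,515,365) if n=='scene' else (370,210,450,275)
    P=pts(c); P=P.reshape(-1,3); hs=cv2.cvtColor(c['pixels'],cv2.COLOR_RGB2HSV).reshape(-1,3)
    k=(abs(P[:,2]-.08)<.005)&(hs[:,1]<70)&(P[:,0]>.40)&(P[:,0]<.575)&(P[:,1]>.03)&(P[:,1]<.22)
    Q=P[k][:,:2]*1000; Q=np.array([q for q in Q])
    h=np.array([551,57]); r=np.linalg.norm(Q-h,axis=1); a=np.degrees(np.arctan2(Q[:,1]-57,Q[:,0]-551))
    print(n,len(Q),rect(P[k]))
    for lo in range(15,140,15):
        m=(r>lo)&(r<lo+15); 
        if m.sum()>2: print(lo,m.sum(),np.percentile(a[m],[5,50,95]))
    # fingers
    k=(P[:,2]>.085)&(P[:,2]<.125)&(P[:,0]>.4)&(P[:,0]<.575)&(P[:,1]>.09)&(P[:,1]<.22); print('fing',k.sum(),P[k].mean(0),P[k].min(0),P[k].max(0))
```

```text
scene 359 [529.8 114.8 144.   37.5 104.4  80.1 359. ]
15 29 [ 86.652  106.4858 128.2097]
30 32 [ 96.4966 102.6973 116.7574]
45 30 [101.1033 108.176  117.3465]
60 29 [101.8846 106.2284 112.8709]
75 36 [102.2732 107.1745 113.3263]
90 32 [103.4866 108.2856 113.2471]
105 59 [ 99.6841 107.0685 115.5192]
120 44 [101.2903 107.8386 114.9563]
fing 20 [0.5345 0.1402 0.1064] [0.5038 0.1136 0.0852] [0.5408 0.1719 0.1135]
side 199 [526.1 112.9 146.9  30.3 108.7  79.6 199. ]
15 19 [ 71.0674 113.7075 130.9771]
30 18 [ 99.2557 113.3226 122.6849]
45 17 [102.5373 111.0192 118.1049]
60 16 [103.2138 111.2805 115.6669]
75 15 [104.1731 108.3378 113.9977]
90 20 [104.2022 109.1996 115.8139]
105 27 [104.4915 112.3198 118.8195]
120 21 [104.7885 109.339  114.5279]
fing 69 [0.5237 0.131  0.1127] [0.5106 0.1234 0.0963] [0.5394 0.1412 0.1249]
```

Run:
```python
from p import *
D=dict(np.load('side.npz')); P=pts(D)
for (u,v) in [(417,205),(417,213),(417,217),(473,205),(473,213)]: print(u,v,P[int(v*.64),int(u*.64)])
c=cam('side'); P=pts(c); hs=cv2.cvtColor(c['pixels'],cv2.COLOR_RGB2HSV)
i=(172/3+200,(370-300)/3+110); u=int(i[0])
for v in range(118,156,2): print(v,P[v,u],hs[v,u])
plan([.5,.1,.1])
```

```text
417 205 [ 0.4956 -0.0073  0.2438]
417 213 [ 0.4947 -0.01    0.2297]
417 217 [ 0.4942 -0.0112  0.2241]
473 205 [ 0.6028 -0.0069  0.2177]
473 213 [0.6723 0.1272 0.0985]
118 [0.5113 0.103  0.216 ] [21 53 34]
120 [0.511  0.1021 0.2099] [ 23 122  48]
122 [0.5101 0.0999 0.2046] [25 88 49]
124 [0.5201 0.1269 0.1792] [17 39 46]
126 [0.5185 0.1227 0.1751] [15 41 62]
128 [0.5193 0.125  0.1664] [ 5 25 62]
130 [0.5217 0.1313 0.1548] [ 6 20 65]
132 [0.5203 0.1277 0.1502] [ 8 30 69]
134 [0.5191 0.1246 0.1452] [20 24 65]
136 [0.5201 0.1275 0.1359] [ 6 36 70]
138 [0.52   0.1273 0.1286] [ 0 11 68]
140 [ 0.1073 -0.98    0.9431] [15 22 69]
142 [0.5201 0.1276 0.1137] [20 11 71]
144 [0.5187 0.1242 0.1088] [30 16 63]
146 [ 0.5691  0.2594 -0.0018] [ 19  40 102]
148 [0.5255 0.1426 0.0795] [ 25  25 112]
150 [0.5214 0.1317 0.0803] [ 8 28 74]
152 [0.5204 0.129  0.0747] [39 28 64]
154 [0.5207 0.1299 0.0662] [ 8 54 57]
t 7.35 now [0.5226 0.1379 0.0571] closing yaw 18.563333911844573 tilt [-3.1415 -0.    ] w 0.000716165758589742 F [-0.2486 -0.5593 -1.0449] 0.0
shift units [-0.9599 -1.1154 -1.4292]
```

Run:
```python
import station
print([n for n in dir(station) if not n.startswith('_')]); print(getattr(station,'tcp_to_grasp',None))
from p import *
D=dict(np.load('side.npz')); S=dict(np.load('scene.npz'))
for n,c in(('side',D),('scene',S)):
    P=pts(c).reshape(-1,3); ok=(c['depth'].ravel()>0)&(abs(P[:,1])<.03)&(P[:,2]>.14)&(P[:,2]<.33)
    for lo,hi in((.47,.52),(.58,.63)):
        k=ok&(P[:,0]>lo)&(P[:,0]<hi); print(n,lo,k.sum(),np.sort(P[k][:,2])[:25:3],P[k][np.argsort(P[k][:,2])[:20]].mean(0))
```

```text
['MotionError', 'camera', 'get_obs', 'hand_in', 'tcp_to_grasp']
0.0188
side 0.47 259 [0.2083 0.2092 0.214  0.2152 0.216  0.2179 0.2195 0.221  0.2228] [ 0.4976 -0.0053  0.2149]
side 0.58 300 [0.2042 0.2083 0.2118 0.2125 0.2143 0.2147 0.2162 0.2184 0.2214] [ 0.6006 -0.0054  0.212 ]
scene 0.47 73 [0.2435 0.2572 0.2619 0.2682 0.2712 0.2806 0.3106 0.3154 0.3177] [0.5033 0.0056 0.2727]
scene 0.58 208 [0.2099 0.2137 0.2165 0.2171 0.2178 0.2183 0.2203 0.2229 0.2239] [0.608  0.0017 0.2167]
```

The depth images put the fingertips about 40 mm above the reported TCP: 0.208 against 0.167 at the start, and about 0.097 against 0.057 now. So the fingers closed above the bar. I'll add that 40 mm, reopen and descend while watching the force.

Emit:
send_rows([
  [[0, 0.03, 0], [0, 0, 0], 0.1],
  [[0, 0.03, 0], [0, 0, 0], 0.1],
  [[0, 0, 0], [0, 0, 0], 0.1],
  [[0, 0, 0], [0, 0, 0], 0.1],
  [[0, 0, 0], [0, 0, 0], 0.1],
  [[0, 0, 0], [0, 0, 0], 0.1],
  [[0, 0, 0], [0, 0, 0], 0.1],
  [[0, 0, 0.45], [0, 0, 0], 0.1],
  [[0, 0, 0.45], [0, 0, 0], 0.1],
  [[0, 0, 0.43], [0, 0, 0], 0.1],
  [[0, 0, 0], [0, 0, 0], 0.1],
])

```text
time_s: 8.45
ee_pos: [0.5229, 0.1383, 0.0147]
eef_rot: [-3.138, -0.001, 1.895]
force: [0.3, 0.1, -0.6]
grip_width: 0.0516
grip_force: 0.0
```

Emit:
send_rows([
  [[0, 0, 0], [0, 0, 0], -1],
  [[0, 0, 0], [0, 0, 0], -1],
  [[0, 0, 0], [0, 0, 0], -1],
  [[0, 0, 0], [0, 0, 0], -1],
  [[0, 0, 0], [0, 0, 0], -1],
  [[0, 0, 0], [0, 0, 0], -1],
  [[0, 0, 0], [0, 0, 0], -1],
  [[0, 0, 0], [0, 0, 0], -1],
])

```text
time_s: 9.25
ee_pos: [0.5242, 0.1386, 0.0174]
eef_rot: [-3.142, -0.0, 1.895]
force: [-4.4, -0.4, 4.4]
grip_width: 0.0136
grip_force: 35.0
```

Run:
```python
from p import *
plan([.524,.138,.017],17.5)
```

```text
t 9.25 now [0.5242 0.1386 0.0174] closing yaw 18.55402032682382 tilt [-3.1416 -0.0001] w 0.013591153872312698 F [-4.3777 -0.403   4.3959] 35.00505745410919
shift units [-0.0152 -0.0127  0.0149]
turn z units 0.15330104238351933
```

Emit:
send_rows([
  [[-0.014, -0.286, 0], [0, 0, -0.833], -1],
  [[-0.014, -0.286, 0], [0, 0, -0.833], -1],
  [[-0.014, -0.286, 0], [0, 0, -0.833], -1],
  [[-0.014, -0.286, 0], [0, 0, -0.833], -1],
  [[-0.014, -0.286, 0], [0, 0, -0.833], -1],
  [[-0.014, -0.286, 0], [0, 0, -0.833], -1],
], squeeze=45)

```text
time_s: 9.85
ee_pos: [0.4824, 0.11, 0.0174]
eef_rot: [3.14, -0.002, 2.499]
force: [-3.2, 9.2, 4.7]
grip_width: 0.0135
grip_force: 44.9
```

Run:
```python
from p import *
o=get_obs(); d=o['ee_pos'][:2]-[.551,.057]; print(np.hypot(*d),np.degrees(np.arctan2(d[1],d[0]))); plan([.45,.057,.017],88)
```

```text
0.08672163031154655 142.28995885663258
t 9.85 now [0.4824 0.11   0.0174] closing yaw 53.168382372780556 tilt [ 3.1402 -0.0015] w 0.013484474536031332 F [-3.2252  9.2392  4.6502] 44.87677216529846
shift units [-0.1957 -2.0625  0.011 ]
turn z units -5.066053428255618
```

Emit:
send_rows([
  [[-0.014, -0.286, 0], [0, 0, -0.833], -1],
  [[-0.014, -0.286, 0], [0, 0, -0.833], -1],
  [[-0.014, -0.286, 0], [0, 0, -0.833], -1],
  [[-0.014, -0.286, 0], [0, 0, -0.833], -1],
  [[-0.014, -0.286, 0], [0, 0, -0.833], -1],
  [[-0.014, -0.286, 0], [0, 0, -0.833], -1],
  [[0, -0.09, 0], [0, 0, -0.2], -1],
  [[0, 0, 0], [0, 0, 0], -1],
  [[0, 0, 0], [0, 0, 0], -1],
])

```text
time_s: 10.75
ee_pos: [0.4645, 0.0621, 0.0174]
eef_rot: [3.136, -0.002, 3.118]
force: [-8.7, 33.3, 7.9]
grip_width: 0.0138
grip_force: 45.0
```

Run:
```python
from p import *
o=get_obs(); d=o['ee_pos'][:2]-[.551,.057]; print(np.hypot(*d),np.degrees(np.arctan2(d[1],d[0]))); plan([.465,.060,.017],88)
```

```text
0.08662296522607496 176.59638817943062
t 10.75 now [0.4645 0.0621 0.0174] closing yaw 88.6560370389536 tilt [ 3.1359 -0.0019] w 0.01380873253507677 F [-8.7224 33.317   7.8551] 45.0142166018486
shift units [-0.0174 -0.0711  0.0115]
turn z units 0.09541671953978832
```

Emit:
send_rows([
  [[0, 0, 0], [0, 0, 0], 0.2],
  [[0, 0, 0], [0, 0, 0], 0.2],
  [[0, 0, 0], [0, 0, 0], 0.2],
  [[0, 0, 0], [0, 0, 0], 0.2],
  [[0, 0, 0], [0, 0, 0], 0.2],
  [[0, 0, -0.5], [0, 0, 0], 1],
  [[0, 0, -0.9], [0, 0, 0], 1],
  [[0, 0, -0.9], [0, 0, 0], 1],
  [[0, 0, -0.9], [0, 0, 0], 1],
  [[0, 0, -0.9], [0, 0, 0], 1],
  [[0, 0, 0], [0, 0, 0], 1],
])

```text
time_s: 11.85
ee_pos: [0.4671, 0.0584, 0.1435]
eef_rot: [3.141, 0.006, 3.118]
force: [0.1, 0.4, 0.0]
grip_width: 0.0938
grip_force: 0.0
```

Run:
```python
from p import *
S=cam('scene'); D=cam('side')
plan([.4885,-.2665,.12],105.7)
P,_=box(S,340,340,490,475,.092,.104); print('chest',rect(P))
for c in(S,D):
    P=pts(c).reshape(-1,3); hs=cv2.cvtColor(c['pixels'],cv2.COLOR_RGB2HSV).reshape(-1,3)
    k=(abs(P[:,2]-.08)<.005)&(hs[:,1]<70)&(P[:,0]>.40)&(P[:,0]<.57)&(P[:,1]>.02)&(P[:,1]<.12); print('brace',rect(P[k]))
    k=(abs(P[:,2]-.018)<.005)&(hs[:,1]>90)&(P[:,0]>.37)&(P[:,0]<.61)&(P[:,1]>-.35)&(P[:,1]<-.19); print('leaf',rect(P[k]))
```

```text
t 11.95 now [0.4656 0.0583 0.1401] closing yaw 88.6546834454163 tilt [-3.1416  0.0005] w 0.09412425805486749 F [ 0.2671  0.4378 -0.7893] 0.0
shift units [ -1.0181 -10.8071   0.6709]
turn z units -2.4791407993515118
chest [ 650.4   53.1  201.1  145.8   87.7   98.4 3548. ]
brace [490.4  63.2 144.4  34.8   0.4  80.3 290. ]
leaf [ 491.3 -265.7  194.3   56.6   15.5   18.7  811. ]
brace [490.3  65.  144.8  41.4   1.4  79.4 231. ]
leaf [ 487.4 -267.5  188.5   58.8   16.3   17.7 1221. ]
```

Emit:
send_rows([
  [[-0.08, -0.9, 0], [0, 0, 0], 1],
  [[-0.08, -0.9, 0], [0, 0, 0], 1],
  [[-0.08, -0.9, 0], [0, 0, 0], 1],
  [[-0.08, -0.9, 0], [0, 0, 0], 1],
  [[-0.08, -0.9, 0], [0, 0, 0], 1],
  [[-0.08, -0.9, 0], [0, 0, 0], 1],
  [[-0.08, -0.9, 0], [0, 0, 0], 1],
  [[-0.08, -0.9, 0], [0, 0, 0], 1],
  [[-0.09, -0.9, 0], [0, 0, 0], 1],
  [[-0.1, -0.9, 0], [0, 0, 0], 1],
  [[-0.1, -0.9, 0], [0, 0, 0], 1],
  [[-0.1, -0.9, 0], [0, 0, 0], 1],
])

```text
time_s: 13.15
ee_pos: [0.4883, -0.2671, 0.1386]
eef_rot: [3.14, -0.002, 3.118]
force: [0.8, -0.0, -0.4]
grip_width: 0.0944
grip_force: 0.0
```

Emit:
send_rows([
  [[0, 0, 0], [0, 0, -0.83], 1],
  [[0, 0, 0], [0, 0, -0.83], 1],
  [[0, 0, 0], [0, 0, -0.82], 1],
  [[0, 0, 0], [0, 0, 0], 1],
])

```text
time_s: 13.55
ee_pos: [0.4884, -0.266, 0.1387]
eef_rot: [3.14, -0.001, -2.866]
force: [-0.3, 0.3, 0.6]
grip_width: 0.0939
grip_force: 0.0
```

Run:
```python
from p import *
plan([.489,-.2665,-.036],105.8); print(get_obs()['qpos'])
c=cam('wrist'); cv2.imwrite('pics/w2.png',c['pixels'][:,:,::-1])
```

```text
t 13.55 now [ 0.4884 -0.266   0.1387] closing yaw 105.79328464210249 tilt [ 3.1399 -0.0015] w 0.09389883032718385 F [-0.3122  0.2555  0.6391] 0.0
shift units [-0.0243 -0.0311  5.8242]
turn z units -0.0009767092146772492
[-0.5646  0.3398  1.538  -0.      1.2661 -2.411 ]
```

View pics/w2.png

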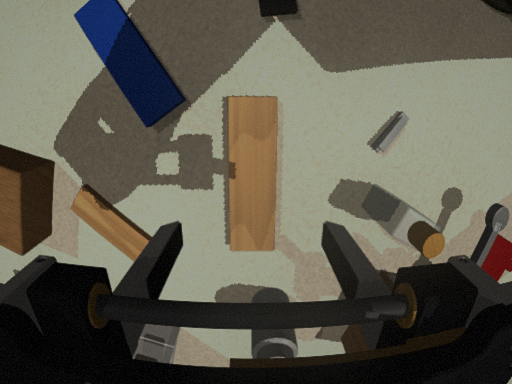

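The leaf (253,172) is centred and aligned between the fingers. I'll descend in two stages and check the force.

Emit:
send_rows([
  [[0, 0, 0.9], [0, 0, 0], 1],
  [[0, 0, 0.9], [0, 0, 0], 1],
  [[0, 0, 0.9], [0, 0, 0], 1],
  [[0, 0, 0.9], [0, 0, 0], 1],
  [[0, 0, 0.9], [0, 0, 0], 1],
  [[0, 0, 0.9], [0, 0, 0], 1],
  [[0, 0, 0.25], [0, 0, 0], 1],
  [[0, 0, 0], [0, 0, 0], 1],
  [[0, 0, 0.15], [0, 0, 0], 1],
  [[0, 0, 0], [0, 0, 0], 1],
])

```text
time_s: 14.6
ee_pos: [0.4893, -0.2664, -0.0331]
eef_rot: [-3.141, 0.001, -2.868]
force: [-0.2, 0.1, -0.9]
grip_width: 0.0941
grip_force: 0.0
```

Run:
```python
from p import *
plan([.489,-.2665,-.037],105.8)
c=cam('side'); P=pts(c).reshape(-1,3)
for s in(-1,1):
    q=np.array([.489,-.2665])+s*.057*np.array([-.272,.962])
    k=(np.hypot(*(P[:,:2]-q).T)<.02)&(P[:,2]>.002)&(P[:,2]<.06); z=np.sort(P[k][:,2]); print(s,k.sum(),z[::max(1,len(z)//15)])
```

```text
t 14.6 now [ 0.4893 -0.2664 -0.0331] closing yaw 105.6902147939152 tilt [-3.1407  0.0007] w 0.09413871581567258 F [-0.1759  0.0558 -0.9099] 0.0
shift units [ 0.009  -0.0007  0.1301]
turn z units -0.015967610968001422
-1 124 [0.002  0.0029 0.0041 0.0145 0.0187 0.0222 0.0256 0.0285 0.0339 0.039
 0.0417 0.0435 0.0485 0.0511 0.0541 0.0587]
1 121 [0.0022 0.0038 0.008  0.0138 0.0178 0.0219 0.0249 0.0298 0.0329 0.0365
 0.0422 0.0454 0.0485 0.0523 0.0573 0.0599]
```

Emit:
send_rows([
  [[0, 0, 0.1], [0, 0, 0], 1],
  [[0, 0, 0], [0, 0, 0], -1],
  [[0, 0, 0], [0, 0, 0], -1],
  [[0, 0, 0], [0, 0, 0], -1],
  [[0, 0, 0], [0, 0, 0], -1],
  [[0, 0, 0], [0, 0, 0], -1],
  [[0, 0, 0], [0, 0, 0], -1],
  [[0, 0, 0], [0, 0, 0], -1],
  [[0, 0, 0], [0, 0, 0], -1],
], squeeze=30)

```text
time_s: 15.55
ee_pos: [0.4889, -0.2662, -0.0367]
eef_rot: [3.142, -0.0, -2.867]
force: [1.0, 0.6, 0.8]
grip_width: 0.056
grip_force: 30.0
```

Emit:
send_rows([
  [[0, 0, -0.2], [0, 0, 0], -1],
  [[0, 0, -0.5], [0, 0, 0], -1],
  [[0, 0, -0.9], [0, 0, 0], -1],
  [[0, 0, -0.9], [0, 0, 0], -1],
  [[0, 0, -0.9], [0, 0, 0], -1],
  [[0, 0, -0.9], [0, 0, 0], -1],
  [[0, 0, -0.9], [0, 0, 0], -1],
  [[0, 0, -0.5], [0, 0, 0], -1],
  [[0, 0, 0], [0, 0, 0], -1],
])

```text
time_s: 16.45
ee_pos: [0.4898, -0.2667, 0.1375]
eef_rot: [-3.138, 0.003, -2.867]
force: [0.5, -0.1, -1.2]
grip_width: 0.0557
grip_force: 30.0
```

```bash
cat > notch.py <<'E'
from p import *
def chest(c):
    # notch walls and front/back edges from top-plane points
    P=pts(c).reshape(-1,3); hs=cv2.cvtColor(c['pixels'],cv2.COLOR_RGB2HSV).reshape(-1,3)
    k=(abs(P[:,2]-.098)<.004)&(P[:,0]>.56)&(P[:,0]<.75)&(P[:,1]>-.07)&(P[:,1]<.18)&(hs[:,1]>80)
    r=rect(P[k]); 
    a=np.radians(r[4]-90); R=np.array([[np.cos(a),-np.sin(a)],[np.sin(a),np.cos(a)]])
    Q=(P[k][:,:2]*1000-r[:2])@R
    f=Q[(Q[:,0]<-43)]; inn=f[abs(f[:,1])<60]; 
    return r,'notch walls y',np.sort(inn[inn[:,1]<0][:,1])[-8:],np.sort(inn[inn[:,1]>0][:,1])[:8],'back wall',np.sort(Q[abs(Q[:,1])<25][:,0])[:8],'front',np.sort(Q[:,0])[:12:3],'back',np.sort(Q[:,0])[-12::3]
E
python3 - <<'E'
from notch import *
for n in('scene','side'):
    c=cam(n); print(*chest(c))
    P=pts(c).reshape(-1,3); hs=cv2.cvtColor(c['pixels'],cv2.COLOR_RGB2HSV).reshape(-1,3); tz=get_obs()['ee_pos'][2]
    for dz in(.054,.052):
        k=(abs(P[:,2]-tz-dz)<.006)&(hs[:,1]>90)&(P[:,0]>.37)&(P[:,0]<.61)&(P[:,1]>-.35)&(P[:,1]<-.19); print(n,'leaf',rect(P[k]) if k.sum()>3 else 0)
plan([.5124,.0581,.15],87.8)
E
```

```text
[ 650.8   53.2  201.   144.9   87.7   98.4 3382. ] notch walls y [-32.8038 -32.8025 -32.5164 -32.4475 -31.7837 -31.723  -31.5853  -5.494 ] [32.1287 32.2143 32.4077 32.6744 33.3627 33.5527 33.7451 33.9296] back wall [-43.7318 -42.2994 -41.689  -41.0835 -41.071  -40.7288 -40.4805 -40.3277] front [-72.4609 -71.6815 -70.857  -70.4804] back [70.8058 70.8931 71.4917 71.9441]
scene leaf [ 496.5 -265.8  188.7   56.    15.9  192.6  890. ]
scene leaf [ 496.5 -265.8  188.7   56.    15.9  191.8  645. ]
[646.9  49.5 236.5  56.9 121.7  97.9 228. ] notch walls y [] [] back wall [] front [-28.4943 -28.0008 -27.0832 -25.5847] back [17.3476 17.8576 18.5079 23.2882]
side leaf [ 486.3 -267.8  186.5   59.    15.7  189.7  986. ]
side leaf [ 486.3 -267.8  186.5   59.    15.7  189.5  987. ]
t 16.55 now [ 0.4887 -0.2661  0.1343] closing yaw 105.7166545177329 tilt [-3.1414  0.0002] w 0.05552893956476115 F [ 0.9815 -0.2961 -2.2448] 29.999377727508545
shift units [-3.6874 10.1876 -0.5236]
turn z units 2.6058717689729667
```

Emit:
send_rows([
  [[-0.15, 0.4, -0.1], [0, 0, 0], -1],
  [[-0.3, 0.85, -0.1], [0, 0, 0], -1],
  [[-0.32, 0.89, -0.1], [0, 0, 0], -1],
  [[-0.32, 0.89, -0.1], [0, 0, 0], -1],
  [[-0.32, 0.89, -0.1], [0, 0, 0], -1],
  [[-0.32, 0.89, 0], [0, 0, 0], -1],
  [[-0.32, 0.89, 0], [0, 0, 0], -1],
  [[-0.32, 0.89, 0], [0, 0, 0], -1],
  [[-0.32, 0.89, 0], [0, 0, 0], -1],
  [[-0.32, 0.89, 0], [0, 0, 0], -1],
  [[-0.32, 0.89, 0], [0, 0, 0], -1],
  [[-0.3, 0.89, 0], [0, 0, 0], -1],
])

```text
time_s: 17.75
ee_pos: [0.5104, 0.0583, 0.1486]
eef_rot: [3.141, -0.001, -2.867]
force: [0.8, 0.4, -1.3]
grip_width: 0.0555
grip_force: 30.0
```

Emit:
send_rows([
  [[0, 0, 0], [0, 0, 0.6], -1],
  [[0, 0, 0], [0, 0, 0.8], -1],
  [[0, 0, 0], [0, 0, 0.8], -1],
  [[0, 0, 0], [0, 0, 0.4], -1],
  [[0, 0, 0], [0, 0, 0], -1],
  [[0, 0, 0.8], [0, 0, 0], -1],
  [[0, 0, 0.8], [0, 0, 0], -1],
  [[0, 0, 0], [0, 0, 0], -1],
])

```text
time_s: 18.55
ee_pos: [0.5092, 0.0567, 0.0983]
eef_rot: [-3.141, -0.006, 3.106]
force: [1.0, 0.5, -0.4]
grip_width: 0.0556
grip_force: 30.0
```

Run:
```python
from notch import *
for n in('scene','side'):
    c=cam(n)
    P=pts(c).reshape(-1,3); hs=cv2.cvtColor(c['pixels'],cv2.COLOR_RGB2HSV).reshape(-1,3); tz=get_obs()['ee_pos'][2]
    k=(abs(P[:,2]-tz-.055)<.006)&(hs[:,1]>80)&(P[:,0]>.38)&(P[:,0]<.65)&(P[:,1]>-.0)&(P[:,1]<.12); print(n,'leaf',rect(P[k]))
    Q=P[k]; print(np.sort(Q[:,0])[[0,2,5,-6,-3,-1]])
    cv2.imwrite(f'pics/l_{n}.png',c['pixels'][:,:,::-1])
plan([.5124,.0585,.0733],87.7)
```

```text
scene leaf [513.4  55.7 190.6  56.5 178.4 153.4 994. ]
[0.4179 0.4193 0.4202 0.6061 0.6072 0.6091]
side leaf [511.6  55.  191.3  59.4 178.  154.7 680. ]
[0.4153 0.4158 0.4162 0.6038 0.6053 0.6074]
t 18.65 now [0.5111 0.0567 0.1016] closing yaw 87.90128167155828 tilt [-3.1416 -0.0007] w 0.05548651627663017 F [ 0.3256  0.7826 -1.1884] 29.99934822320938
shift units [-0.0427  0.0619  0.9429]
turn z units 0.0292752324384147
```

View pics/l_scene.png

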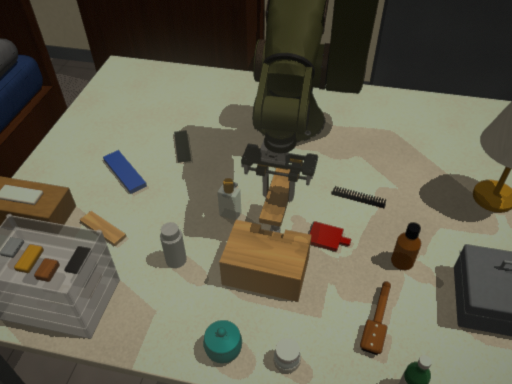

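The leaf (275,205) is level above the notch, with its inner end over the chest front. I'll apply a small sideways correction and lower it to just above the chest top.

Emit:
send_rows([
  [[0.02, 0.11, 0], [0, 0, 0.07], -1],
  [[0, 0, 0.5], [0, 0, 0], -1],
  [[0, 0, 0.5], [0, 0, 0], -1],
  [[0, 0, 0.2], [0, 0, 0], -1],
  [[0, 0, 0], [0, 0, 0], -1],
  [[0, 0, 0], [0, 0, 0], -1],
])

```text
time_s: 19.25
ee_pos: [0.5113, 0.0599, 0.0662]
eef_rot: [3.141, 0.001, 3.096]
force: [-0.3, -0.3, -2.1]
grip_width: 0.0562
grip_force: 30.0
```

Run:
```python
from notch import *
for n in('scene','side'):
    c=cam(n)
    P=pts(c).reshape(-1,3); hs=cv2.cvtColor(c['pixels'],cv2.COLOR_RGB2HSV).reshape(-1,3); tz=get_obs()['ee_pos'][2]
    k=(abs(P[:,2]-tz-.055)<.006)&(hs[:,1]>80)&(P[:,0]>.38)&(P[:,0]<.65)&(P[:,1]>-.0)&(P[:,1]<.12); print(n,'leaf',rect(P[k]))
    if n=='scene':
        k=(abs(P[:,2]-.098)<.004)&(P[:,0]>.56)&(P[:,0]<.75)&(P[:,1]>-.07)&(P[:,1]<.18)&(hs[:,1]>80); print('chest',rect(P[k]))
plan([.5124,.0585,.0443],87.7)
```

```text
scene leaf [514.6  59.2 190.9  57.2 177.3 121.4 988. ]
chest [ 650.3   53.3  200.7  145.    87.3   98.5 3371. ]
side leaf [512.   54.4 191.3  67.5 176.5 120.4 699. ]
t 19.35 now [0.5112 0.0598 0.0662] closing yaw 87.35959586609428 tilt [3.1415 0.0013] w 0.055795473890933436 F [ 0.7087  0.0147 -1.0788] 29.99937415122986
shift units [-0.0398 -0.042   0.7287]
turn z units -0.04950977436712089
```

Emit:
send_rows([
  [[0.05, 0, 0.1], [0, 0, 0], -1],
  [[0, 0, 0.2], [0, 0, 0], -1],
  [[0, 0, 0.2], [0, 0, 0], -1],
  [[0, 0, 0.15], [0, 0, 0], -1],
  [[0, 0, 0.07], [0, 0, 0], -1],
  [[0, 0, 0], [0, 0, 0], -1],
  [[0, 0, 0], [0, 0, 0], -1],
])

```text
time_s: 20.05
ee_pos: [0.5093, 0.0598, 0.0436]
eef_rot: [-3.142, 0.0, 3.095]
force: [0.1, 0.3, -1.4]
grip_width: 0.0557
grip_force: 30.0
```

```bash
cat > leaf.py <<'E'
from notch import *
def look():
  for n in('scene','side'):
    c=cam(n)
    P=pts(c).reshape(-1,3); hs=cv2.cvtColor(c['pixels'],cv2.COLOR_RGB2HSV).reshape(-1,3)
    ok=(hs[:,1]>80)&(P[:,0]>.39)&(P[:,0]<.605)&(P[:,1]>.025)&(P[:,1]<.095)&(P[:,2]>.088)&(P[:,2]<.112)
    Q=P[ok]; 
    A=np.c_[Q[:,:2]-[.5126,.059],np.ones(len(Q))]; x=np.linalg.lstsq(A,Q[:,2],rcond=None)[0]; print(n,'top plane slope/height',x)
    o2=ok&(P[:,0]<.57); print(rect(P[o2]),'outer x',np.sort(P[o2][:,0])[[0,2,5]])
  plan([.5124,.0585,.0433],87.7)
E
python3 -c "
from leaf import *
look()"
```

```text
scene top plane slope/height [-0.0006 -0.0082  0.0985]
[496.6  57.6 146.5  57.9 179.9  98.6 712. ] outer x [0.4234 0.4256 0.426 ]
side top plane slope/height [0.0059 0.0491 0.0975]
[492.6  60.8 155.6  64.6 177.9  97.6 612. ] outer x [0.4141 0.4145 0.4149]
t 20.15 now [0.5093 0.0598 0.0436] closing yaw 87.35660520590699 tilt [-3.1416  0.    ] w 0.0555454060852826 F [-0.5435  0.8195 -0.8745] 29.999361634254456
shift units [-0.1054 -0.0395  0.0104]
turn z units -0.04994474825942577
```

Emit:
send_rows([
  [[0, 0, 0.03], [0, 0, 0], -1],
  [[0, 0, 0], [0, 0, 0], 0.7],
  [[0, 0, 0], [0, 0, 0], 0.7],
  [[0, 0, 0], [0, 0, 0], 0.7],
  [[0, 0, 0], [0, 0, 0], 0.7],
  [[0, 0, -0.4], [0, 0, 0], 0.7],
  [[0, 0, -0.8], [0, 0, 0], 0.7],
  [[0, 0, -0.8], [0, 0, 0], 0.7],
  [[0, 0, -0.8], [0, 0, 0], 0.7],
  [[0, 0, 0], [0, 0, 0], -1],
  [[0, 0, 0], [0, 0, 0], -1],
  [[0, 0, 0], [0, 0, 0], -1],
])

```text
time_s: 21.35
ee_pos: [0.5088, 0.0598, 0.126]
eef_rot: [-3.141, -0.001, 3.095]
force: [-0.1, 0.4, -0.5]
grip_width: 0.0596
grip_force: 0.0
```

```bash
python3 -c "
from leaf import *
look()
c=cam('scene'); a=cv2.resize(c['pixels'][150:300,190:390,::-1],(800,600)); cv2.imwrite('pics/f1.png',a)
"
```

```text
scene top plane slope/height [-0.0007 -0.0123  0.0982]
[491.7  59.5 156.1  57.3 177.4  98.4 842. ] outer x [0.4135 0.4152 0.4166]
side top plane slope/height [0.0068 0.0459 0.0972]
[492.9  57.8 157.2  63.  174.9  97.3 717. ] outer x [0.4139 0.4146 0.4151]
t 21.45 now [0.5088 0.0598 0.1259] closing yaw 87.35860102730693 tilt [-3.1415 -0.0016] w 0.05137718412893693 F [ 0.4505  0.6364 -0.2542] 0.0
shift units [-0.1258 -0.0377  2.7538]
turn z units -0.049654467803502494
```

View pics/f1.png

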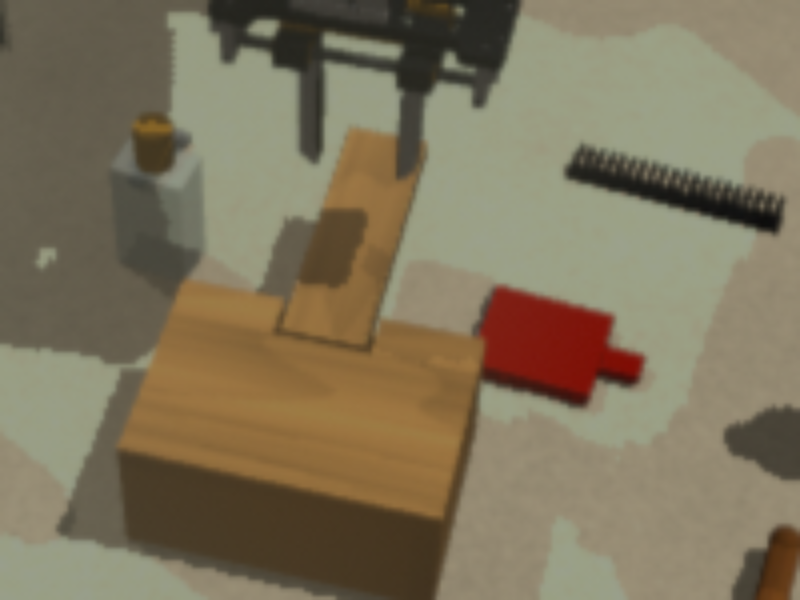

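The leaf sits in the notch at (325,340) with its top flush. I'll give it a light press with the shut fingers.

Emit:
send_rows([
  [[0, 0, 0], [0, 0, 0], -1],
  [[0, 0, 0], [0, 0, 0], -1],
  [[0, 0, 0], [0, 0, 0], -1],
  [[0, 0, 0], [0, 0, 0], -1],
  [[0, 0, 0], [0, 0, 0], -1],
  [[0, 0, 0.7], [0, 0, 0], -1],
  [[0, 0, 0.7], [0, 0, 0], -1],
  [[0, 0, 0.6], [0, 0, 0], -1],
  [[0, 0, 0.15], [0, 0, 0], -1],
  [[0, 0, 0.05], [0, 0, 0], -1],
  [[0, 0, 0], [0, 0, 0], -1],
])

```text
time_s: 22.6
ee_pos: [0.5096, 0.0599, 0.0613]
eef_rot: [3.142, 0.001, 3.096]
force: [0.4, -0.7, -0.2]
grip_width: 0.0008
grip_force: 0.0
```

Emit:
send_rows([
  [[0, 0, 0.05], [0, 0, 0], -1],
  [[0, 0, 0.05], [0, 0, 0], -1],
  [[0, 0, 0], [0, 0, 0], -1],
])

```text
time_s: 22.9
ee_pos: [0.51, 0.0599, 0.0605]
eef_rot: [3.141, 0.002, 3.096]
force: [-11.0, -1.4, 24.8]
grip_width: 0.0003
grip_force: 13.1
```

Emit:
send_rows([
  [[0, 0, -0.3], [0, 0, 0], -1],
  [[0, 0, -0.8], [0, 0, 0], -1],
  [[0, 0, -0.9], [0, 0, 0], -1],
  [[0, 0, -0.9], [0, 0, 0], -1],
  [[0, 0, -0.9], [0, 0, 0], -1],
  [[0, 0, 0], [0, 0, 0], -1],
  [[0, 0, 0], [0, 0, 0], -1],
])

```text
time_s: 23.6
ee_pos: [0.5094, 0.0598, 0.172]
eef_rot: [3.142, 0.001, 3.096]
force: [-0.1, -0.3, -0.6]
grip_width: 0.0007
grip_force: 0.0
```

```bash
python3 -c "
from leaf import *
look()
c=cam('scene')
P,_=box(c,340,260,385,340,.122,.146); print('flcap',rect(P))
P,_=box(c,240,340,300,420,.12,.14); print('tin',rect(P))
P,_=box(c,610,340,665,425,.132,.152); print('oil',rect(P))
P=pts(c).reshape(-1,3); hs=cv2.cvtColor(c['pixels'],cv2.COLOR_RGB2HSV).reshape(-1,3)
k=(abs(P[:,2]-.098)<.004)&(P[:,0]>.39)&(P[:,0]<.57)&(P[:,1]>.02)&(P[:,1]<.1);print('leaf outer',rect(P[k]))
"
```

```text
scene top plane slope/height [-0.0002 -0.0071  0.0982]
[491.7  59.8 156.   57.  177.6  98.2 889. ] outer x [0.413  0.4153 0.4174]
side top plane slope/height [0.0053 0.0418 0.0973]
[492.6  58.8 155.3  63.  176.7  97.4 712. ] outer x [0.4139 0.4153 0.4157]
t 23.7 now [0.5088 0.0598 0.1708] closing yaw 87.36081926223615 tilt [-3.1415 -0.0014] w 0.0003004005474061104 F [-0.0587 -0.3782  0.7204] 0.0
shift units [-0.1273 -0.0377  4.2512]
turn z units -0.04933183861102272
flcap [479.  -88.1  30.1  25.4 163.5 132.6  89. ]
tin [ 667.8 -187.9   43.7   42.8  162.4  130.7  232. ]
oil [544.1 399.2  31.9  31.7  34.8 141.5 142. ]
leaf outer [492.5  60.1 156.9  56.6 177.5  98.4 835. ]
```

The leaf is level, flush and within about 3 mm of the seat. The other items have not moved, and the arm is clear.

```bash
python3 -c "
from station import *
print(hand_in())"
```

```text
the job is handed in; nothing more can be done
None
```

I handed the job in at about 24 s with the flacon set aside upright, the brace snapped home, and the leaf in the notch, level, flush and about 3 mm from its seat; the verdict wasn't shown. The fingertips sat about 40 mm above the reported TCP, which I corrected for after one empty grip.

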